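# Stand a fitting frame on its kickstand and hold it upright

### The job

Free the leaning fitting frame by turning the black clamp knob on its base a quarter turn clockwise, as far as it goes, then flip the frame's kickstand over the top so that it drops all the way down. Then bring the frame upright by its top bar until the kickstand's foot bears on the small steel footplate, and keep holding it there: it tips back if let go, so finish while holding it. Do not disturb the tape measure, the wrench and the brass fitting that lie nearby.

Things in the scene. Friction and masses are not known exactly. Their poses are not given: they have to be found in the camera images.
- base: Fixed steel base, 8 mm thick, bolted down; only its yaw (within 0.3 rad) and place vary. Origin on the bench surface, right under the middle of the frame's hinge line, which is parallel to base y and 35 mm up. Base -x is the knob and kickstand side (towards the robot); the frame leans to +x. Hinge cheeks 53 mm high at y = +-107 mm, rubber stops 80 mm high at x = 39 mm, y = +-86 mm.
- frame (a joint): Lean of the frame: 0 upright, positive leaning to base +x. It rests at 0.38 and falls back there when let go. Raising it takes about 3 to 4 N at the top bar, holding it upright about 1 N (it is heavier on the +x side). With the kickstand down, its foot meets the footplate at 0 and stops the frame; with it up nothing stops the frame tipping over to -x. With the knob locked it rises only about 0.15 rad.
- bar_mid (a point): Middle of the frame's round steel top bar: 18 mm diameter, parallel to base y, free for 156 mm between the uprights, clear for 65 mm below. It is 200 mm from the hinge: at lean q it is at base x = 200 sin q mm, height 35 + 200 cos q mm.
- crossbar_mid (a point): Middle of the frame's flat crossbar (26 mm high), 110 mm from the hinge, between two 14 mm square uprights at base y = +-85 mm. A brass hub and copper stub jut 95 mm to its +x side at y = 30 mm.
- kick (a joint): Turn of the kickstand about an axis parallel to the frame's own x: 0 stowed, standing up; 3.2 rad fully down on its stop. From 0 it goes over the top towards base -y, then down. It balances at about 0.35 rad: short of that it falls back to 0, beyond about 0.5 rad it falls down by itself within about 1.5 s. No spring, little friction. Under load it stays on its stop.
- kick_foot (a point): Centre of the rubber foot (16 mm ball) of the kickstand, a bent 12 mm round steel leg, 142 mm from pivot to foot. At the start it is the top end, about 290 mm high, the leg nearly vertical below it, some 60 mm to the robot side of the top bar. A finger spur ending in a 20 mm steel ball juts 50 mm to base +y from the stowed leg, 56 mm below the foot.
- kick_pivot (a point): Pivot of the kickstand, on the crossbar's robot side, 30 mm out from it, at base y = -20 mm. The leg's sweep reaches 155 mm from here, on the base -y side.
- knob (a joint): Turn of the clamp knob about its upright axis, clockwise seen from above: 0 locked, its steel tongue pointing to base +x under the frame's heel; 1.5 rad is its stop, tongue swung clear. Starts between 0 and 0.2. Friction about 0.06 N m; it stays where it is left.
- knob_grip (a point): On the knob's axis, 96 mm above the bench: its black bar grip is 44 mm long, 13 mm wide, from 76 to 108 mm high, along base x at joint value 0, and turns with the knob; a 44 mm disc lies under it. Axis at base x = -95 mm, y = 75 mm. The frame's heel near it (base y 45 to 85 mm) reaches to x = -60 mm and is at most 65 mm high.
- footplate: Fixed steel plate on the bench, 70 x 70 x 4 mm, on which the kickstand's foot lands when the frame is raised; origin under its centre, at base x = -85 mm, y = -8 mm.
- tape: Bystander: tape measure in a metal case, 68 x 36 x 62 mm, origin under its centre. Leave alone.
- wrench: Bystander: dark steel wrench, 190 mm long, lying flat, origin under it. Leave alone.
- fitting: Bystander: brass flanged fitting, 52 mm diameter, 45 mm high, origin under its centre. Leave alone.
Not all that is in view belongs to the job. There is more than one size of the footplate; the one meant has the size given above.

How it is judged:
By the outcome, as a careful person would: the job done as asked, in the order asked, and still so for the second after the job is handed in, while the arm keeps its last pose, push and grip.
It also fails if it takes over 58 s, if anything falls off the work surface, if the arm or the gripper's body presses on something with over 40 N, if the wrist force passes 120 N, or if a joint passes its speed limit or range.

### The arm

A 6-joint arm with a two-finger parallel gripper is mounted at the origin on the work surface. World frame = base frame: x ahead of the robot, y to its left, z up, the work surface at z = 0. Lengths are in m, angles in rad, forces in N, time in s.
With the tool pointing down it reaches from about 0.275 to 1 m from the base axis. Payload 8.4 kg.
Tool frame: the origin (TCP) lies midway between the tips of the shut fingers; the grasp point (between the pads) lies 19 mm behind it; z points along the fingers, y is the line along which they close (so a half turn about z gives the same grasp; the last joint's range is limited). The gripper opens to 85 mm and grips with 20 to 120 N. Pads are 22 mm wide; open, the fingers measure 114 mm over their backs; the gripper's body (76 mm by 85 mm) begins 54 mm behind the grasp point. The pads swing forward as they close: fully open they stand 13 mm farther back than shut.
Start: joints at [1.123, 0.353, 1.633, -0, 1.155, -0.002], TCP at [0.269, 0.564, 0.231] pointing down, gripper open.
Joint ranges: [-2.63, 2.63], [-0.92, 2.1], [0.06, 2.66], [-1.3, 4.44], [0, 2.69], [-3.02, 3.02]. Speed limits (rad/s): [2.22, 2.22, 2.79, 3.14, 3.14, 3.14].

### API

Orientations are given as a unit quaternion [w, x, y, z].
In Python, from rig import r gives the robot as it stands.
- The arm moves only by the tool jog_arm, never from a script. Its argument "moves" is a list of rows, each a list of 6 numbers: the shift along the tool's x, y, z scaled (see below), then the turn, a rotation vector about the tool's x, y, z scaled (see below). A call has 1 to 12 rows; each row is the pose to reach, as a shift and turn from the pose commanded when the call began, along the tool's axes at that moment; what a row does not reach only later rows make up. The controller multiplies each number of a shift by 0.2 m and each number of a turn by 90 degrees. A row lasts 1/8 s, in which the tool goes at most 62.5 mm and 10.7 degrees, less where a joint would pass 70% of its speed; a pose out of reach is approached as far as the arm can. A call with a number of a shift or a turn outside -1 to 1 is refused whole. A call with a gripper value outside its range is refused whole. "grip" is the opening, from 0 (shut) to 1 (fully open), set as the call begins (left out, the last holds). The fingers move at their own pace and stop on an object; the grip force is fixed at half the most. Time passes only in rows, so rows that repeat a pose let the fingers close. It gives the time, the measured TCP pose, the force, the opening and the grip force at its end, in the units of the state.
- r.read_state(): the state, without advancing time (a new reading comes with each control period).
- r.camera(name): name is "scene" or "top" or "wrist"; returns the picture (400x640x3 uint8, blue, green, red); there is no depth.
- r.get_calibration(name): a dict with "mtx" (3x3 intrinsics, pixels), "extrinsics" (4x4, takes a point from world to camera coordinates). Camera axes: x right, y up, looking along -z (the intrinsics and any distortion apply to the point x, -y, -z); pixel columns grow to the right and rows downward; lengths in m; the calibration is good to about 2 mm. A picture is of the moment at which its call begins: read the wrist's pose just before it. get_calibration takes no time and is no camera call; for the wrist camera it gives the pose at the moment of the call.
- r.sign_off(): hands the job in; it is judged then, once.
The state is a dict: "time": time; "joint_positions": joint angles; "joint_vel": joint speeds; "tau": joint torques, N m; "position": TCP position; "ee_rot": TCP orientation; "contact_force": force on the tool from outside, world axes, zero at the start; "ft_torque": the same for the moment, N m; "gripper_width": finger opening in m; "grasp_force": force on a finger pad.
Only numpy, scipy, OpenCV 4.12 (cv2) and the standard library are available. Lean on these libraries where they do the work, as an engineer would, in place of code of your own. Each camera call takes 0.05 s, during which the arm holds its last target. There are 200 camera calls.

## Working session

There is one attempt and no reset: what is moved stays moved. The work goes in short steps, Python scripts to look and compute and a tool call to move; the robot and the scene stay as the last step left them, time stands still between calls to the robot, and variables do not carry over. Pictures are saved under pics/ and viewed, at most 10 in all, crops included, and the job is handed in when it is done.

Besides the shell and the picture viewer there is one more tool, called after "Call:" by a JSON object that holds its "fn" and its "kwargs". jog_arm: Moves the arm, as the interface text tells. Shifts and turns lie within -1 to 1; 1 stands for 0.2 m of shift or 90 degrees of turn. Its arguments: {"type":"object","properties":{"moves":{"type":"array","items":{"type":"array","items":{"type":"number","minimum":-1,"maximum":1}}},"grip":{"type":"number"}},"required":["moves"]}

```bash
ls; mkdir -p pics; python3 - <<'E'
from rig import r
import cv2,numpy as np
s=r.read_state();print({k:np.round(v,3) for k,v in s.items()})
a=r.camera("scene");b=r.camera("top")
cv2.imwrite("pics/s0.png",a);cv2.imwrite("pics/t0.png",b)
for n in("scene","top"):
  c=r.get_calibration(n);print(n,c)
E
```

```text
pics
{'time': np.float64(0.0), 'joint_positions': array([ 1.123,  0.354,  1.634,  0.   ,  1.155, -0.002]), 'joint_vel': array([-0.   ,  0.001, -0.001, -0.   ,  0.001,  0.002]), 'tau': array([ 1.0000e-03, -6.0525e+01, -3.4207e+01, -0.0000e+00,  1.0000e-02,
        0.0000e+00]), 'position': array([0.269, 0.563, 0.231]), 'ee_rot': array([-0.   ,  0.221,  0.975, -0.001]), 'contact_force': array([ 0.924, -1.128, -0.188]), 'ft_torque': array([ 0.033,  0.001, -0.003]), 'grasp_force': np.float64(0.0), 'gripper_width': np.float64(0.085)}
scene {'mtx': array([[470.5583959 ,   0.        , 327.9197325 ],
       [  0.        , 470.5583959 , 204.91764894],
       [  0.        ,   0.        ,   1.        ]]), 'extrinsics': array([[-0.235237  ,  0.97193223,  0.00336078,  0.07210136],
       [-0.78348648, -0.19167139,  0.59110999,  0.28726062],
       [ 0.57516301,  0.13641782,  0.80658396, -1.47261545],
       [ 0.        ,  0.        ,  0.        ,  1.        ]])}
top {'mtx': array([[390.42393675,   0.        , 314.02220162],
       [  0.        , 390.42393675, 191.73165473],
       [  0.        ,   0.        ,   1.        ]]), 'extrinsics': array([[-0.04917221, -0.99878717, -0.00250616,  0.08556626],
       [ 0.97787351, -0.04865311,  0.20346072, -0.53078101],
       [-0.20333589,  0.00755391,  0.9790799 , -0.99385239],
       [ 0.        ,  0.        ,  0.        ,  1.        ]])}
```

View pics/s0.png

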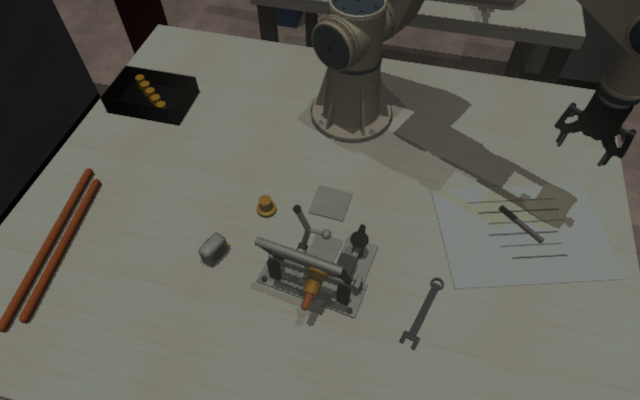

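View pics/t0.png

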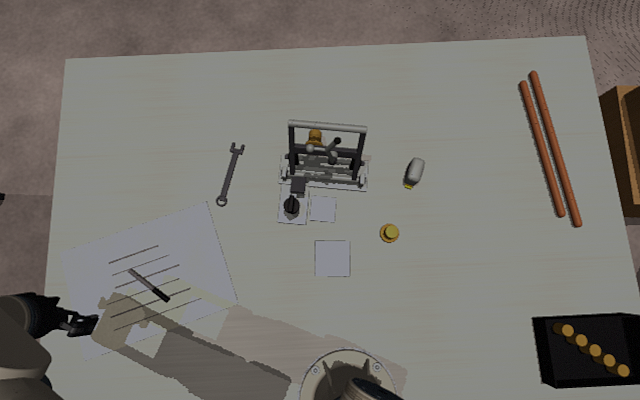

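Scene: frame in top view at about (325,150), black knob (291,205), plates (322,208) small beside the base and (332,258) larger, farther off. Tape (414,172), fitting (390,232) and wrench (229,175) are around it. Could be taken for the knob: knob (291,205) or black marker (150,286), so the knob is the one on the base. Footplate is (322,208), the near 70 mm one. Checking in a close crop.

```bash
cat > h.py <<'E'
from rig import r
import cv2,numpy as np
def P(n,p):
    c=r.get_calibration(n);E=c["extrinsics"];q=E[:3,:3]@np.array(p)+E[:3,3]
    q=c["mtx"]@[q[0],-q[1],-q[2]];return q[:2]/q[2]
def ray(n,uv):
    c=r.get_calibration(n);E=c["extrinsics"];d=np.linalg.inv(c["mtx"])@[uv[0],uv[1],1]
    R=E[:3,:3];return -R.T@E[:3,3],R.T@np.array([d[0],-d[1],-d[2]])
def plane(n,uv,z):
    o,d=ray(n,uv);return o+d*(z-o[2])/d[2]
def tri(a,b):
    (o,d),(p,e)=ray(*a),ray(*b);t=np.linalg.lstsq(np.c_[d,-e],p-o,rcond=None)[0]
    x,y=o+t[0]*d,p+t[1]*e;return (x+y)/2,np.linalg.norm(x-y)
E
python3 - <<'E'
import cv2
b=cv2.imread("pics/t0.png")[100:280,205:445]
cv2.imwrite("pics/t0c.png",cv2.resize(b,(800,600),interpolation=cv2.INTER_CUBIC))
a=cv2.imread("pics/s0.png")[180:330,190:390]
cv2.imwrite("pics/s0c.png",cv2.resize(a,(800,600),interpolation=cv2.INTER_CUBIC))
E
```

```text
(no output)
```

View pics/t0c.png

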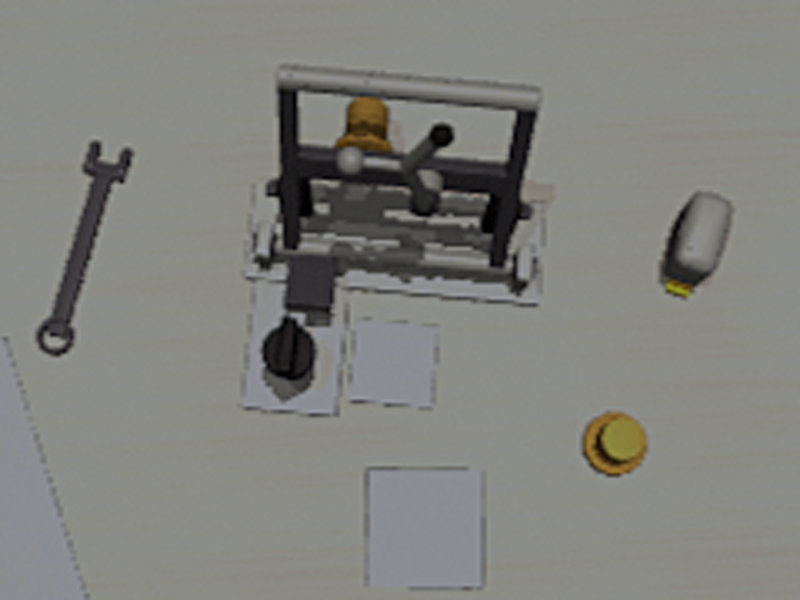

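View pics/s0c.png

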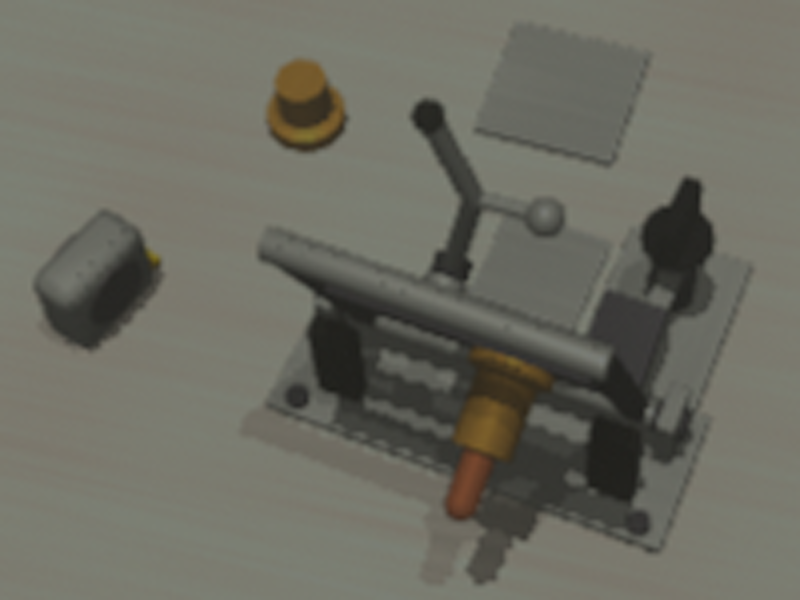

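Top crop: bar from (283,76) to (540,97), knob grip (289,345), foot (441,134), spur ball (349,160), footplate (393,363). Scene crop: foot (428,115), ball (545,216), bar ends (265,243) and (607,363).

```bash
python3 - <<'E'
from h import *
T=lambda u,v:("top",(205+u*.3,100+v*.3)); S=lambda u,v:("scene",(190+u/4,180+v/4))
np.set_printoptions(precision=4,suppress=True)
L=plane(*T(282,76),.2207);R=plane(*T(540,97),.2207);m=(L+R)/2
print("bar",L,R,np.linalg.norm(L-R)); d=L-R; yaw=np.arctan2(-d[0],d[1]);print("yaw",yaw)
for n,t,s in(("barL",(282,76),(607,363)),("barR",(540,97),(265,243)),("foot",(441,134),(428,115)),("ball",(349,160),(545,216)),("knob",(289,348),(680,215))): print(n,*tri(T(*t),S(*s)))
Q=np.array([plane(*T(*p),.004) for p in((354,320),(438,324),(433,408),(349,402))]);print("fp",Q.mean(0),np.linalg.norm(Q-np.roll(Q,1,0),axis=1),np.arctan2(Q[0]-Q[3],1)[0:2],np.arctan2(*(Q[0]-Q[3])[[1,0]]))
k0,k1=plane(*T(288,318),.108),plane(*T(290,376),.108);print("knobends",k0,k1)
c,s=np.cos(yaw),np.sin(yaw);Rz=np.array([[c,-s],[s,c]])
B=m[:2]-Rz@[.2*np.sin(.38),0];print("base",B,"knob",B+Rz@[-.095,.075],"fp",B+Rz@[-.085,-.008])
for n,z in(("tape",.03),("fitting",.045)):pass
print("tape",plane(*T(700,240),.03),"fit",plane(*T(620,440),.04),"wrench",plane(*T(56,336),0),plane(*T(110,150),0))
E
```

```text
bar [0.6671 0.1094 0.2207] [ 0.6425 -0.07    0.2207] 0.18110704381240678
yaw -0.1361635486654803
barL [0.6664 0.1114 0.2217] 0.0039960883234336185
barR [ 0.6414 -0.0679  0.2224] 0.0036804064868777033
foot [0.5941 0.0071 0.2917] 0.0019173083004583617
ball [0.5993 0.066  0.2324] 0.0012256194805898603
knob [0.4952 0.1201 0.0962] 0.003778055718800434
fp [0.4945 0.0361 0.004 ] [0.0697 0.0709 0.0713 0.0701] [ 0.0692 -0.0075] -0.10749407124037522
knobends [0.5166 0.1175 0.108 ] [0.4719 0.1177 0.108 ]
base [0.5813 0.0298] knob [0.4974 0.117 ] fp [0.496  0.0334]
tape [ 0.5815 -0.2238  0.03  ] fit [ 0.4177 -0.1404  0.04  ] wrench [0.5326 0.3195 0.    ] [0.695  0.2724 0.    ]
```

```bash
cat >> h.py <<'E'
from scipy.spatial.transform import Rotation as Ro
np.set_printoptions(precision=4,suppress=True)
def to(p,yang=None):
    "jog units from current pose to TCP p, tool down with tool y at world angle yang"
    s=r.read_state();R=Ro.from_quat(s["ee_rot"],scalar_first=True)
    sh=R.inv().apply(np.array(p)-s["position"])/.2;tu=np.zeros(3)
    if yang is not None:
        y=[np.cos(yang),np.sin(yang),0];z=[0,0,-1]
        G=Ro.from_matrix(np.c_[np.cross(y,z),y,z]);tu=(R.inv()*G).as_rotvec()/(np.pi/2)
    print("pos",s["position"],"t",s["time"],"shift",sh,"turn",tu)
E
python3 -c "
from h import *
to([.4965,.118,.2],1.34)"
```

```text
pos [0.2693 0.5636 0.2306] t 0.1 shift [-1.9855 -1.5201  0.1551] turn [-0.0008 -0.0001 -0.1369]
```

Call:
{"fn": "jog_arm", "kwargs": {"moves": [[-0.3,-0.23,0],[-0.6,-0.46,0],[-0.9,-0.7,0],[-1,-0.77,0],[-1,-0.77,0]], "grip": 1}}

```text
invalid input
```

```bash
python3 -c "
from h import *
to([.4965,.118,.2],1.34)"
```

```text
pos [0.2693 0.5636 0.2306] t 0.1 shift [-1.9855 -1.5201  0.1551] turn [-0.0008 -0.0001 -0.1369]
```

Rows need 6 numbers.

Call:
{"fn": "jog_arm", "kwargs": {"moves": [[-0.25,-0.19,0,0,0,0],[-0.5,-0.38,0,0,0,0],[-0.75,-0.57,0,0,0,0],[-1,-0.76,0,0,0,0],[-1,-0.76,0.08,0,0,-0.1],[-1,-0.76,0.16,0,0,-0.14]], "grip": 1}}

```text
time: 0.85
position: [0.3849, 0.3395, 0.199]
ee_rot: [0.0, 0.112, 0.994, 0.0]
contact_force: [-0.2, -0.3, -0.6]
gripper_width: 0.0852
grasp_force: 0.0
```

```bash
python3 -c "
from h import *
to([.4965,.118,.2],1.34)"
```

```text
pos [0.3849 0.3395 0.199 ] t 0.85 shift [-0.7905 -0.9554 -0.0053] turn [0.0002 0.0001 0.0039]
```

Call:
{"fn": "jog_arm", "kwargs": {"moves": [[-0.2,-0.24,0,0,0,0],[-0.4,-0.48,0,0,0,0],[-0.6,-0.72,0,0,0,0],[-0.79,-0.95,0,0,0,0],[-0.79,-0.95,0,0,0,0]]}}

```text
time: 1.48
position: [0.4971, 0.1166, 0.1991]
ee_rot: [0.0, 0.115, 0.993, -0.0]
contact_force: [-1.0, 0.4, -0.1]
gripper_width: 0.0853
grasp_force: 0.0
```

```bash
python3 - <<'E'
from h import *
to([.4965,.118,.2],1.34)
c=r.get_calibration("wrist");np.savez("w.npz",**c)
w=r.camera("wrist");cv2.imwrite("pics/w1.png",w)
print(P("wrist",[.4965,.118,.108]),P("wrist",[.4965,.118,.076]))
E
```

```text
pos [0.4971 0.1166 0.1991] t 1.475 shift [ 0.0046  0.0061 -0.0044] turn [-0.0004  0.0002  0.0001]
[317.9175 202.0132] [317.9431 190.1497]
```

View pics/w1.png

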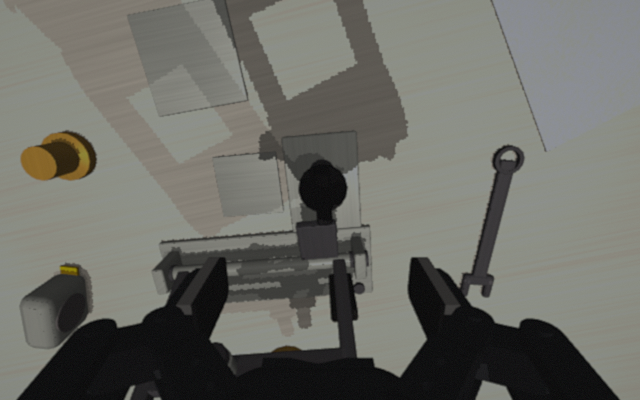

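Wrist view: knob disc at (323,187), heel at (317,240), footplate at (248,185). The knob is black on black, so I'll measure it with stretched contrast.

```bash
python3 - <<'E'
from h import *
w=cv2.imread("pics/w1.png")
print("disc",plane("wrist",(323,187),.074),"top",plane("wrist",(323,190),.108))
a=plane("wrist",(162,243),.008);b=plane("wrist",(369,227),.008);print("edge yaw",np.arctan2(-(b-a)[0],(b-a)[1]))
a=plane("wrist",(357,131),.008);b=plane("wrist",(361,225),.008);print("edge2",np.arctan2((b-a)[1],(b-a)[0]))
k=w[145:235,270:375].astype(float);k=np.clip((k-5)*4,0,255).astype(np.uint8)
cv2.imwrite("pics/k1.png",cv2.resize(k,None,fx=6,fy=6,interpolation=cv2.INTER_CUBIC))
E
```

```text
disc [0.4953 0.1229 0.074 ] top [0.4878 0.1241 0.108 ]
edge yaw -0.1442387059644536
edge2 -0.14680353416294553
```

View pics/k1.png

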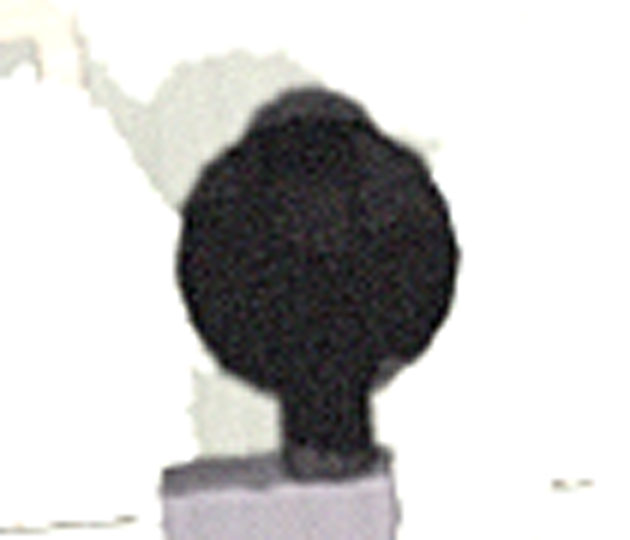

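```bash
python3 - <<'E'
from h import *
d=plane("wrist",(323.2,188),.072)
print("disc",d,"end",plane("wrist",(324.5,220),.108),plane("wrist",(324.5,224),.108))
c=r.get_calibration("wrist")["extrinsics"];print("cam",-c[:3,:3].T@c[:3,3])
for th in(-.13,-.25,-.35):
  e=d[:2]+.022*np.array([np.cos(th),np.sin(th)]);print(th,P("wrist",[*e,.108]),P("wrist",[*(2*d[:2]-e),.108]))
E
```

```text
disc [0.4968 0.1228 0.072 ] end [0.5126 0.1197 0.108 ] [0.5159 0.1189 0.108 ]
cam [0.4177 0.1365 0.3416]
-0.13 [326.4244 226.7061] [321.2293 173.9543]
-0.25 [323.1591 226.8216] [324.6814 173.8244]
-0.35 [320.4439 226.6424] [327.5512 174.024 ]
```

```bash
python3 -c "
from h import *
to([.4968,.1215,.080],1.38)"
```

```text
pos [0.4962 0.1183 0.199 ] t 1.525 shift [0.0003 0.0162 0.595 ] turn [-0.0001 -0.0003 -0.0247]
```

Call:
{"fn": "jog_arm", "kwargs": {"moves": [[0,0.016,0.2,0,0,-0.025],[0,0.016,0.4,0,0,-0.025],[0,0.016,0.55,0,0,-0.025],[0,0.016,0.595,0,0,-0.025],[0,0.016,0.595,0,0,-0.025]]}}

```text
time: 2.15
position: [0.4962, 0.1238, 0.0803]
ee_rot: [-0.0, 0.093, 0.996, -0.0]
contact_force: [-0.1, 0.3, -0.0]
gripper_width: 0.0853
grasp_force: 0.0
```

Call:
{"fn": "jog_arm", "kwargs": {"moves": [[0,0,0,0,0,0],[0,0,0,0,0,0],[0,0,0,0,0,0],[0,0,0,0,0,0],[0,0,0,0,0,0],[0,0,0,0,0,0],[0,0,0,0,0,0]], "grip": 0}}

```text
time: 3.02
position: [0.4963, 0.1215, 0.0809]
ee_rot: [-0.0, 0.093, 0.996, -0.001]
contact_force: [-2.5, -10.8, 10.2]
gripper_width: 0.0119
grasp_force: 58.9
```

Call:
{"fn": "jog_arm", "kwargs": {"moves": [[0,-0.01,-0.01,0,0,0.1],[0,-0.01,-0.01,0,0,0.2],[0,-0.01,-0.01,0,0,0.3],[0,-0.01,-0.01,0,0,0.4],[0,-0.01,-0.01,0,0,0.5],[0,-0.01,-0.01,0,0,0.6],[0,-0.01,-0.01,0,0,0.7],[0,-0.01,-0.01,0,0,0.8],[0,-0.01,-0.01,0,0,0.87],[0,-0.01,-0.01,0,0,0.87]]}}

```text
time: 4.28
position: [0.4973, 0.1219, 0.0813]
ee_rot: [0.0, 0.702, 0.713, 0.001]
contact_force: [8.2, 4.7, -21.7]
gripper_width: 0.0122
grasp_force: 60.6
```

```bash
python3 -c "
from h import *
s=r.read_state();print(s['ft_torque'],s['contact_force'],s['position'],Ro.from_quat(s['ee_rot'],scalar_first=True).as_matrix()[:,1])"
```

```text
[ 1.0164 -1.4392 -0.0327] [  8.164    4.7397 -21.6946] [0.4973 0.1219 0.0813] [0.9999 0.0154 0.0021]
```

Call:
{"fn": "jog_arm", "kwargs": {"moves": [[0,0,0,0,0,0.04],[0,0,0,0,0,0.07],[0,0,0,0,0,0.09],[0,0,0,0,0,0.09]]}}

```text
time: 4.78
position: [0.4974, 0.1218, 0.0813]
ee_rot: [0.001, 0.749, 0.663, 0.001]
contact_force: [8.5, 6.8, -21.8]
gripper_width: 0.0117
grasp_force: 69.1
```

```bash
python3 -c "
from h import *
s=r.read_state();print(s['ft_torque'],s['contact_force'],s['position'],Ro.from_quat(s['ee_rot'],scalar_first=True).as_matrix()[:,1])"
```

```text
[ 1.0869 -1.3626  1.378 ] [  8.5275   6.8478 -21.8356] [0.4974 0.1218 0.0813] [ 0.9926 -0.1214  0.0023]
```

Torque shows the knob is on its stop. I'll release it, lift, and go to the +y side of the spur ball.

Call:
{"fn": "jog_arm", "kwargs": {"moves": [[0,0,0,0,0,0.07],[0,0,0,0,0,0.07],[0,0,0,0,0,0.07],[0,0,-0.25,0,0,0.07],[0,0,-0.5,0,0,0.07],[0,0,-0.75,0,0,0.07],[0,0,-1,0,0,0.07],[0,0,-1,0,0,0.07]], "grip": 0.6}}

```text
time: 5.78
position: [0.4983, 0.1216, 0.2866]
ee_rot: [0.002, 0.784, 0.62, 0.004]
contact_force: [0.3, -0.1, -1.0]
gripper_width: 0.0516
grasp_force: 0.0
```

```bash
cat >> h.py <<'E'
YAW=-.14;B=np.array([.5807,.033])
def bw(x,y,z): c,s=np.cos(YAW),np.sin(YAW);return [B[0]+c*x-s*y,B[1]+s*x+c*y,z]
E
python3 - <<'E'
from h import *
t=("top","scene");im={n:r.camera(n) for n in t}
for n in t:
  cv2.imwrite(f"pics/{n}2.png",im[n]);print(n,P(n,bw(-.095,.075,.108)))
to(bw(.016,.078,.29),-.14);to(bw(.016,.078,.220),-.14)
a=im["scene"][180:330,250:400];b=im["top"][100:250,240:390]
f=lambda k:cv2.resize(np.clip(k*1.8,0,255).astype(np.uint8),(400,400),interpolation=cv2.INTER_CUBIC)
cv2.imwrite("pics/c2.png",np.hstack([f(a),f(b)]))
E
```

```text
top [290.5069 203.0203]
scene [359.4897 231.6213]
pos [0.4961 0.1211 0.2825] t 5.875 shift [ 0.0649  0.5567 -0.0371] turn [ 0.0005 -0.0002 -0.059 ]
pos [0.4961 0.1211 0.2825] t 5.875 shift [0.0647 0.5564 0.3129] turn [ 0.0005 -0.0002 -0.059 ]
```

View pics/c2.png

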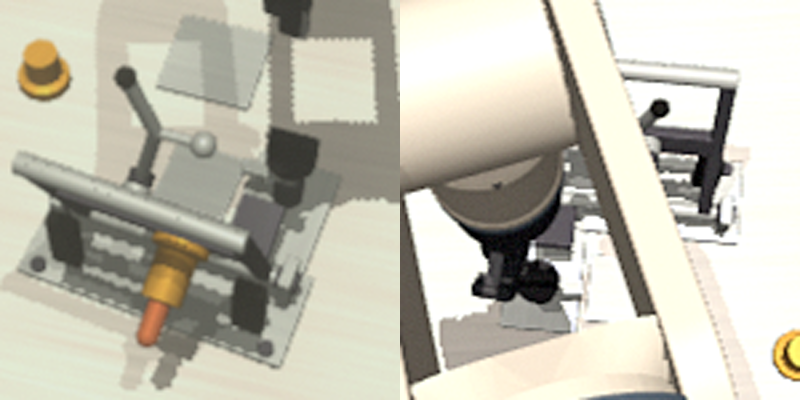

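Knob grip is now crosswise (scene crop (290,150)), foot (125,75) and ball (203,144) unmoved. Next: closed fingers beside the ball.

Call:
{"fn": "jog_arm", "kwargs": {"moves": [[0.03,0.2,-0.04,0,0,-0.06],[0.06,0.4,-0.04,0,0,-0.06],[0.065,0.557,-0.04,0,0,-0.06],[0.065,0.557,-0.04,0,0,-0.06],[0.065,0.557,-0.04,0,0,-0.06],[0.065,0.557,0.1,0,0,-0.06],[0.065,0.557,0.31,0,0,-0.06],[0.065,0.557,0.31,0,0,-0.06]], "grip": 0}}

```text
time: 6.88
position: [0.6043, 0.1078, 0.2173]
ee_rot: [-0.002, 0.754, 0.656, -0.003]
contact_force: [-0.4, -0.3, 0.5]
gripper_width: 0.0
grasp_force: 0.0
```

```bash
python3 - <<'E'
from h import *
to(bw(.016,-.018,.220),-.14)
im=r.camera("scene")[160:310,240:390]
cv2.imwrite("pics/c3.png",cv2.resize(np.clip(im*1.8,0,255).astype(np.uint8),(600,600),interpolation=cv2.INTER_CUBIC))
E
```

```text
pos [0.6043 0.1078 0.2173] t 6.875 shift [-0.4768  0.0147 -0.0127] turn [-0.0042  0.0013  0.0007]
```

View pics/c3.png

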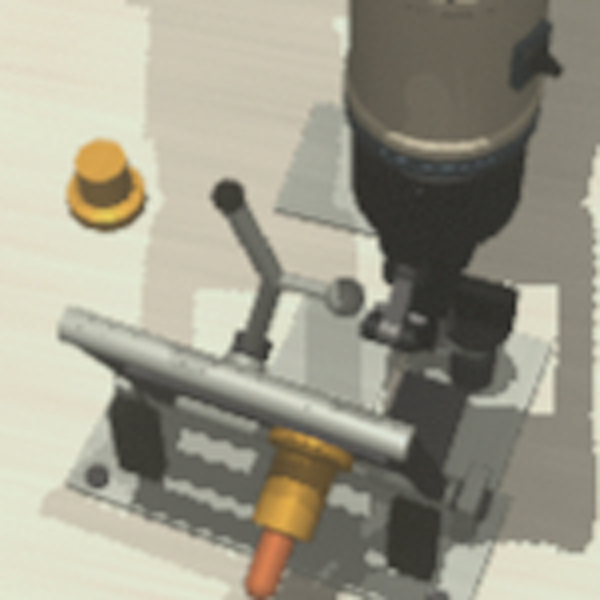

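Shut fingertips (400,330) sit just right of the spur ball (345,297). Push along -y.

Call:
{"fn": "jog_arm", "kwargs": {"moves": [[-0.06,0,-0.01,0,0,0],[-0.12,0,-0.01,0,0,0],[-0.18,0,-0.01,0,0,0],[-0.24,0,-0.02,0,0,0],[-0.3,0.01,-0.03,0,0,0],[-0.36,0.01,-0.04,0,0,0],[-0.42,0.01,-0.05,0,0,0],[-0.48,0.01,-0.05,0,0,0]]}}

```text
time: 7.92
position: [0.5961, 0.0118, 0.2304]
ee_rot: [0.0, 0.755, 0.656, 0.0]
contact_force: [-0.3, -0.3, 0.7]
gripper_width: -0.0002
grasp_force: 0.0
```

Call:
{"fn": "jog_arm", "kwargs": {"moves": [[0.05,0,-0.15,0,0,0],[0.1,0,-0.4,0,0,0],[0.1,0,-0.6,0,0,0],[0.1,0,-0.6,0,0,0],[0.1,0,-0.6,0,0,0],[0.1,0,-0.6,0,0,0],[0.1,0,-0.6,0,0,0],[0.1,0,-0.6,0,0,0],[0.1,0,-0.6,0,0,0],[0.1,0,-0.6,0,0,0]]}}

```text
time: 9.18
position: [0.599, 0.0325, 0.3503]
ee_rot: [-0.0, 0.755, 0.656, -0.0]
contact_force: [-0.3, -0.3, 0.8]
gripper_width: 0.0001
grasp_force: 0.0
```

```bash
python3 - <<'E'
from h import *
im=r.camera("scene")[160:310,220:370]
t=r.camera("top")[90:240,270:420]
f=lambda k:cv2.resize(np.clip(k*1.8,0,255).astype(np.uint8),(400,400),interpolation=cv2.INTER_CUBIC)
cv2.imwrite("pics/c4.png",np.hstack([f(im),f(t)]))
E
```

```text
(no output)
```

View pics/c4.png

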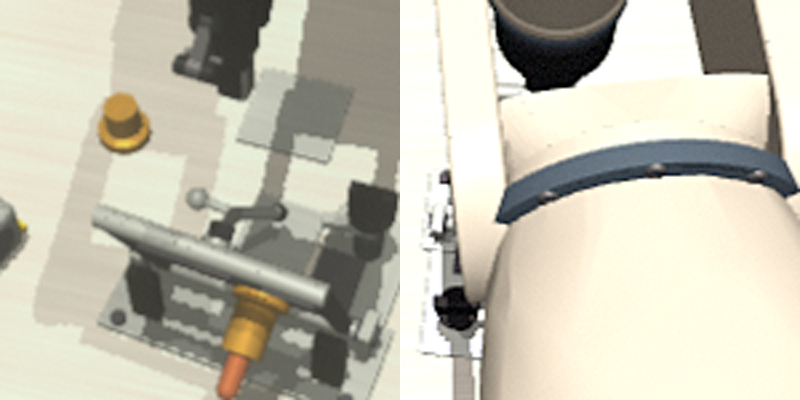

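```bash
python3 - <<'E'
from h import *
for y in(-.012,.12): print(P("scene",bw(-.0835,y,.0415)))
print("ball px",220+197*.375,160+198*.375, "foot px",220+280*.375,160+212*.375)
up=.11-.077;n=-.06
for L in(.38,):
  x=up*np.sin(L)+n*np.cos(L);z=.035+up*np.cos(L)-n*np.sin(L);print("ball pred",P("scene",bw(x,-.02-.055,z)))
R=bw(.2*np.sin(.38),0,.2207);print("bar",R);to(R)
E
```

```text
[322.7327 239.0537]
[374.12   256.4973]
ball px 293.875 234.25 foot px 325.0 239.5
ball pred [291.3148 233.5239]
bar [np.float64(0.6541582764270871), np.float64(0.02264812048256203), 0.2207]
pos [0.599  0.0324 0.3503] t 9.275 shift [-0.0101  0.2801  0.6479] turn [0. 0. 0.]
```

Foot at scene (325,239) matches the predicted fully-down place (323,239). Now grasp the top bar.

Call:
{"fn": "jog_arm", "kwargs": {"moves": [[-0.01,0.14,0,0,0,0],[-0.01,0.28,0,0,0,0],[-0.01,0.28,0,0,0,0],[-0.01,0.28,0,0,0,0],[-0.01,0.28,0.2,0,0,0],[-0.01,0.28,0.4,0,0,0],[-0.01,0.28,0.6,0,0,0],[-0.01,0.28,0.74,0,0,0],[-0.01,0.28,0.74,0,0,0]], "grip": 1}}

```text
time: 10.4
position: [0.652, 0.0228, 0.2005]
ee_rot: [-0.001, 0.755, 0.656, -0.002]
contact_force: [-1.1, -0.9, 0.6]
gripper_width: 0.0851
grasp_force: 0.0
```

Call:
{"fn": "jog_arm", "kwargs": {"moves": [[0,0,0,0,0,0],[0,0,0,0,0,0],[0,0,0,0,0,0],[0,0,0,0,0,0],[0,0,0,0,0,0],[0,0,0,0,0,0],[0,0,0,0,0,0]], "grip": 0}}

```text
time: 11.28
position: [0.6544, 0.0227, 0.2032]
ee_rot: [0.0, 0.755, 0.656, 0.0]
contact_force: [-2.3, -0.2, 6.9]
gripper_width: 0.0162
grasp_force: 58.3
```

```bash
python3 - <<'E'
from h import *
s=r.read_state();print(s['contact_force'],s['ft_torque'])
G=s['position'];q0=.38
R=Ro.from_quat(s["ee_rot"],scalar_first=True)
for q in(.3,.2,.1,0,-.02):
  d=np.array(bw(.2*np.sin(q),0,.2*np.cos(q)))-bw(.2*np.sin(q0),0,.2*np.cos(q0));print(q,R.inv().apply(d)/.2)
E
```

```text
[-2.2989 -0.1581  6.8794] [ 0.0101  0.3152 -0.0534]
0.3 [ 0.     -0.0754 -0.0267]
0.2 [ 0.0001 -0.1722 -0.0516]
0.1 [ 0.0001 -0.271  -0.0666]
0 [ 0.0002 -0.3709 -0.0717]
-0.02 [ 0.0002 -0.3909 -0.0715]
```

Call:
{"fn": "jog_arm", "kwargs": {"moves": [[0,-0.035,-0.013,0,0,0],[0,-0.075,-0.027,0,0,0],[0,-0.12,-0.04,0,0,0],[0,-0.172,-0.052,0,0,0],[0,-0.22,-0.06,0,0,0],[0,-0.271,-0.067,0,0,0],[0,-0.31,-0.07,0,0,0],[0,-0.34,-0.072,0,0,0],[0,-0.355,-0.072,0,0,0],[0,-0.355,-0.072,0,0,0]]}}

```text
time: 12.52
position: [0.5861, 0.0325, 0.2191]
ee_rot: [0.002, 0.755, 0.656, 0.003]
contact_force: [4.1, -0.4, 10.2]
gripper_width: 0.0158
grasp_force: 62.7
```

```bash
python3 - <<'E'
from h import *
s=r.read_state();print(s['contact_force'],s['ft_torque']);to(bw(0,0,.216))
E
```

```text
[ 4.0938 -0.4022 10.1931] [-0.2716 -1.2681 -0.0629]
pos [0.5861 0.0325 0.2191] t 12.525 shift [-0.0013 -0.0273  0.0154] turn [0. 0. 0.]
```

Call:
{"fn": "jog_arm", "kwargs": {"moves": [[0,-0.01,0,0,0,0],[0,-0.02,0,0,0,0],[0,-0.025,0,0,0,0],[0,-0.025,0,0,0,0]]}}

```text
time: 13.02
position: [0.5804, 0.0333, 0.2187]
ee_rot: [0.002, 0.755, 0.656, 0.002]
contact_force: [2.3, -0.2, 10.8]
gripper_width: 0.0158
grasp_force: 64.0
```

Call:
{"fn": "jog_arm", "kwargs": {"moves": [[0,-0.01,0,0,0,0],[0,-0.02,0,0,0,0],[0,-0.02,0,0,0,0]]}}

```text
time: 13.4
position: [0.5784, 0.0336, 0.2187]
ee_rot: [0.003, 0.755, 0.656, 0.003]
contact_force: [10.9, -1.4, 4.3]
gripper_width: 0.016
grasp_force: 63.4
```

```bash
python3 - <<'E'
from h import *
s=r.read_state();print(s['contact_force'],s['ft_torque']);to(bw(0,0,.216))
E
```

```text
[10.8866 -1.3562  4.2703] [-0.3346 -2.046  -0.061 ]
pos [0.5784 0.0336 0.2187] t 13.4 shift [-0.0015  0.0116  0.0138] turn [0. 0. 0.]
```

Call:
{"fn": "jog_arm", "kwargs": {"moves": [[0,-0.01,0,0,0,0],[0,-0.01,0,0,0,0],[0,-0.01,0,0,0,0],[0,-0.01,0,0,0,0]]}}

```text
time: 13.9
position: [0.5776, 0.0337, 0.2188]
ee_rot: [0.004, 0.755, 0.656, 0.004]
contact_force: [15.1, -1.5, 2.2]
gripper_width: 0.0161
grasp_force: 63.0
```

```bash
python3 - <<'E'
from h import *
s=r.read_state();print(s['contact_force'],s['position'])
im=r.camera("scene")[130:310,190:450]
cv2.imwrite("pics/c5.png",cv2.resize(np.clip(im*1.8,0,255).astype(np.uint8),(780,540),interpolation=cv2.INTER_CUBIC))
p=P("scene",bw(-.08,-.012,.012));print("foot pred",(p-[190,130])*3)
E
```

```text
[15.069  -1.4588  2.1889] [0.5776 0.0337 0.2188]
foot pred [396.8141 349.4299]
```

View pics/c5.png

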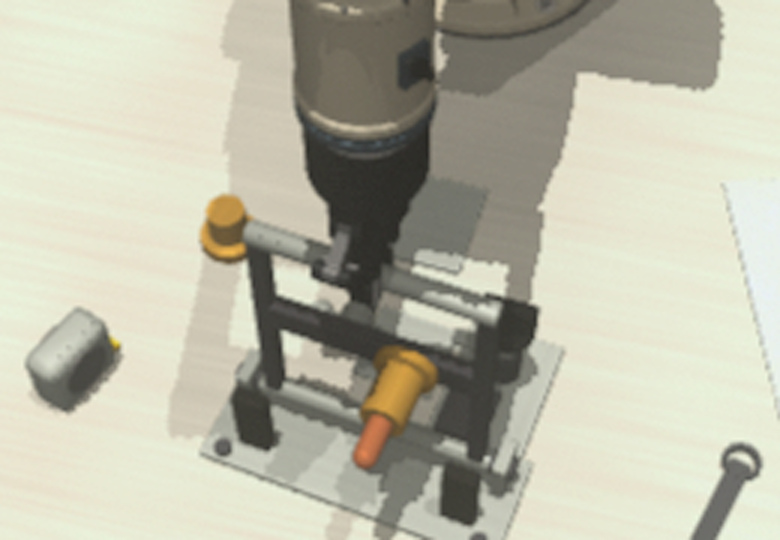

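The frame is upright, held at the bar (330,265), and blocked by the kickstand: the force rose from 2 to 15 N with almost no travel. Tape, fitting and wrench are where they were. Handing in.

```bash
python3 -c "
from rig import r
print(r.sign_off())"
```

```text
the job is handed in; nothing more can be done
None
```

I turned the knob clockwise to its stop, flipped the kickstand fully down, and handed the job in at about 14 s with the arm holding the frame upright by its top bar; the kickstand's foot on the footplate was hidden from view, but a push of about 15 N against a firm stop shows it bearing.

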